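# Glaze the ring cake on its turning stand

## Task

Glaze the ring cake: pick up the pastry brush from its rest, dip its bristles at least halfway down into the small low pot, then press them briefly on the top of the cake and lay the brush back across both saddles of its rest. Then turn the cake plate by its upright knob through one full turn, either way, so that the blade spreads the glaze all round and the knob is in line with the blade again. Leave the pot standing where it is and do not disturb the tall tumbler and the closed jar beside it.

Things in the scene. Friction and masses are not known exactly. Their poses are not given: they have to be found in the camera images.
- brush: flat pastry brush lying level on its rest; 230 mm long, 70 g. Wooden handle 160 long x 16 wide x 14 thick, steel ferrule 26 wide, stiff white bristles 24 x 11 x 45 long. Origin on the handle's axis, mid thickness, about midway between the saddles (grip there). +x along the brush to the bristle tip (130 mm away), y across the width, z up as it lies
- brush_tip (a point): middle of the end of the bristles, 130 mm along the brush's +x from its origin
- rest: white fixed brush rest: base 130 x 64 x 8 mm and two saddles, 8 mm thick, at x = +50 and -50 mm: cross walls 50 wide, tops 40 mm above the table, a horn at both ends (tops at 54 mm) leaving a 34 mm slot for the handle. Origin in the middle of its underside; x along the brush as first laid, whose origin is then 47 mm above this one, within 10 mm
- pot: small low open pot of white ceramic, no handle, 84 mm across at the rim, 60 mm tall, wall 4 mm, inner floor about 5 mm up, narrowing slightly downwards. It stands upright. Origin in the middle of its underside; it stands in a row with the tall tumbler and the closed jar, in any order. It is open and holds nothing solid
- pot_rim (a point): middle of the pot's mouth, at rim height (60 mm)
- stand: fixed cake stand: grey foot 190 mm across, steel spindle (22 mm across) up the middle to a ball top 105 mm above the table, and a thin fixed steel blade from the spindle along the stand's own +x to 83 mm radius, 78 to 94 mm above the table. Origin on the axis at table height, z up; its yaw can be anything
- cake_top (a point): point on the stand's axis at the height of the cake's flat top, 75 mm above the table. The rigid brown ring cake reaches from 30 to 78 mm from the axis, its outer rim bevelled from 72 mm outwards; it sits on a white plate 270 mm across, top 30 mm above the table, and turns with it
- plate (a joint): turn of the plate, cake and knob about the stand's vertical axis, rad, 0 at the start (knob in line with the blade), growing anticlockwise seen from above; free to turn either way just over one turn (stops at 7.5); a little friction (about 1 N at the knob) keeps it where it is left
- knob (a point): top centre of the plate's upright round black knob, 20 mm across, 130 mm above the table, standing 115 mm from the axis; graspable over its upper 80 mm. Its sleeve spins freely about its own axis, as on a crank; it travels round with the plate
- tumbler: bystander: tall white ceramic tumbler, 72 mm across, 100 mm tall; origin under its centre
- jar: bystander: closed jar with a lid, 60 mm across, 85 mm tall; origin under its centre
There are look-alikes about, which are no part of the job. Leave any pink or red look-alike of the rest alone.

How it is judged:
By the outcome, as a careful person would: the job done as asked, in the order asked, and still so for the second after the job is handed in, with the robot touching nothing.
It also fails if it takes over 72 s, if anything falls off the work surface, if the arm or the gripper's body presses on something with over 40 N, if the wrist force passes 120 N, or if a joint passes its speed limit or range.

## Robot

A 6-joint arm with a two-finger parallel gripper is mounted at the origin on the work surface. World frame = base frame: x ahead of the robot, y to its left, z up, the work surface at z = 0. Lengths are in m, angles in rad, forces in N, time in s.
With the tool pointing down it reaches from about 0.35 to 0.975 m from the base axis. Payload 4.9 kg.
Tool frame: the origin (TCP) lies at the very end of the fingers, on their centre line; the grasp point (between the pads) lies 19 mm behind it; z points along the fingers, y is the line along which they close (so a half turn about z gives the same grasp; the last joint's range is limited). The gripper opens to 85 mm and grips with 20 to 120 N. Pads are 22 mm wide; open, the fingers measure 114 mm over their backs; the gripper's body (76 mm by 85 mm) begins 54 mm behind the grasp point. The pads swing forward as they close: fully open they stand 13 mm farther back than shut.
Start: joints at [1.108, 0.053, 1.613, -0, 1.476, -0.119], TCP at [0.211, 0.588, 0.231] pointing down, gripper open.
Joint ranges: [-3.01, 3.01], [-1.01, 2.22], [0.06, 2.58], [-1.02, 4.17], [0.09, 2.62], [-3.14, 3.14]. Speed limits (rad/s): [2.57, 2.57, 3.14, 3.14, 3.14, 3.14].

## Interface

Orientations are given as a unit quaternion [w, x, y, z].
In Python, from plant import manip gives the robot as it stands.
- The arm moves only by the shell command python3 -m pendant 'ROWS'. ROWS is JSON, a list of rows, each a list of 3 entries, a list of its own where there are three numbers: the opening, from 0 (shut) to 1 (fully open), then the shift along the tool's x, y, z in units of 12 cm (1.0 is 12 cm), then the turn about the tool's z in units of pi rad (1.0 is pi rad). In form: [[gripper, [dx, dy, dz], roll], ...]. A call has 1 to 10 rows; each row is the pose to reach, as a shift and turn from the pose commanded when the call began, along the tool's axes at that moment, turning the shorter way round; what a row does not reach only later rows make up. A row lasts 1/10 s, in which the tool goes at most 50 mm and 8.59 degrees, less where a joint would pass 70% of its speed; a pose out of reach is approached as far as the arm can. A call with a number of a shift or a turn outside -1 to 1 is refused whole. A call with a gripper value outside its range is refused whole. The fingers move at their own pace and stop on an object; the grip force is fixed at half the most. Time passes only in rows, so rows that repeat a pose let the fingers close. It gives the time, the measured TCP pose, the force, the opening and the grip force at its end, in the units of the state.
- manip.state(): the state, without advancing time (a new reading comes with each control period).
- manip.grab_frame(name): name is "side" or "top"; returns a dict with "img" (384x512x3 uint8, red, green, blue), "fx", "fy", "cx", "cy" (pixels), "D" ([k1, k2, p1, p2, k3] as OpenCV has them; the pictures are not rectified), "eye" and "rotation" of the camera in the world. Camera axes: x right, y down, z forward; pixel columns grow to the right and rows downward; lengths in m; the calibration is good to about 2 mm. A picture is of the moment at which its call begins. There is no depth.
- manip.job_done(): hands the job in; it is judged then, once.
The state is a dict: "time": time; "joint_pos": joint angles; "joint_vel": joint speeds; "joint_efforts": joint torques, N m; "tool_pos": TCP position; "tool_rot": TCP orientation; "contact_force": force on the tool from outside, world axes, zero at the start; "ft_torque": the same for the moment, N m; "gripper_width": opening from 0.0 (shut) to 1.0 (fully open); "grasp_force": force on a finger pad.
Only numpy, scipy, OpenCV 4.12 (cv2) and the standard library are available. Lean on these libraries where they do the work, as an engineer would, in place of code of your own. Each camera call takes 0.05 s, during which the arm holds its last target. There are 200 camera calls.

## Working session

There is one attempt and no reset: what is moved stays moved. The work goes in short steps, Python scripts to look and compute and a shell command to move; the robot and the scene stay as the last step left them, time stands still between calls to the robot, and variables do not carry over. Pictures are saved under pics/ and viewed, at most 10 in all, crops included, and the job is handed in when it is done.

```bash
ls; mkdir -p pics
python3 - <<'E'
from plant import manip
import cv2,pickle
s=manip.state();print({k:s[k] for k in("time","tool_pos","tool_rot","gripper_width")})
for n in("side","top"):
    f=manip.grab_frame(n);pickle.dump(f,open(f"pics/{n}0.pkl","wb"))
    cv2.imwrite(f"pics/{n}0.png",cv2.resize(f["img"][:,:,::-1],(800,600),interpolation=cv2.INTER_CUBIC))
    print(n,f["fx"],f["fy"],f["cx"],f["cy"],f["D"],f["eye"],f["rotation"])
E
```

```text
pics
{'time': 0.0, 'tool_pos': array([0.21036763, 0.58785619, 0.23004284]), 'tool_rot': array([-3.00606205e-04,  1.71023298e-01,  9.85266416e-01, -1.01492442e-03]), 'gripper_width': 1.0003073070059918}
side 388.14550472582727 388.14550472582727 258.27825615319745 188.54713268480657 [-0.00067735  0.          0.          0.          0.        ] [ 0.10684664 -0.51931471  0.77174045] [-0.33142148  0.90293052 -0.25649983  0.09531063]
top 384.75918487201784 384.75918487201784 255.06849966935988 188.10028776998183 [-0.1124501  0.         0.         0.         0.       ] [ 0.2807841  -0.01327239  1.18228955] [-0.04253492  0.71562869 -0.69549263  0.04854229]
```

View pics/side0.png

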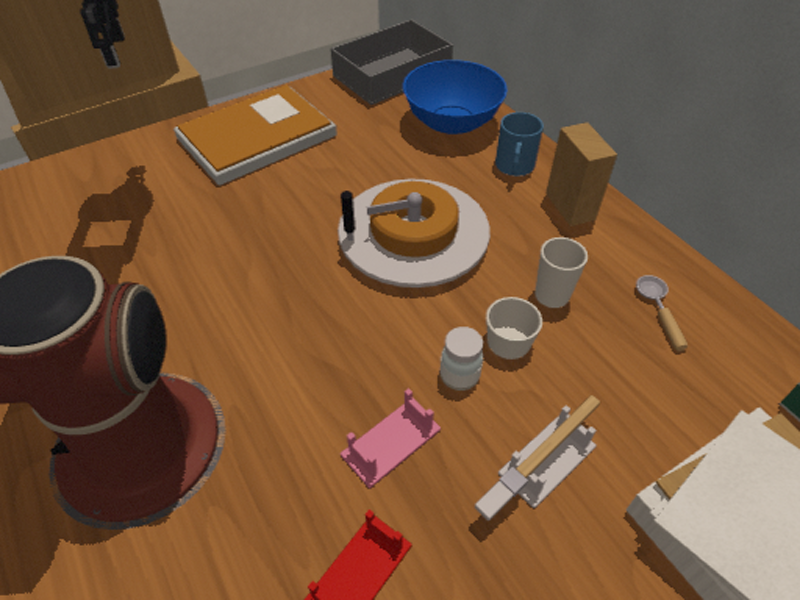

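View pics/top0.png

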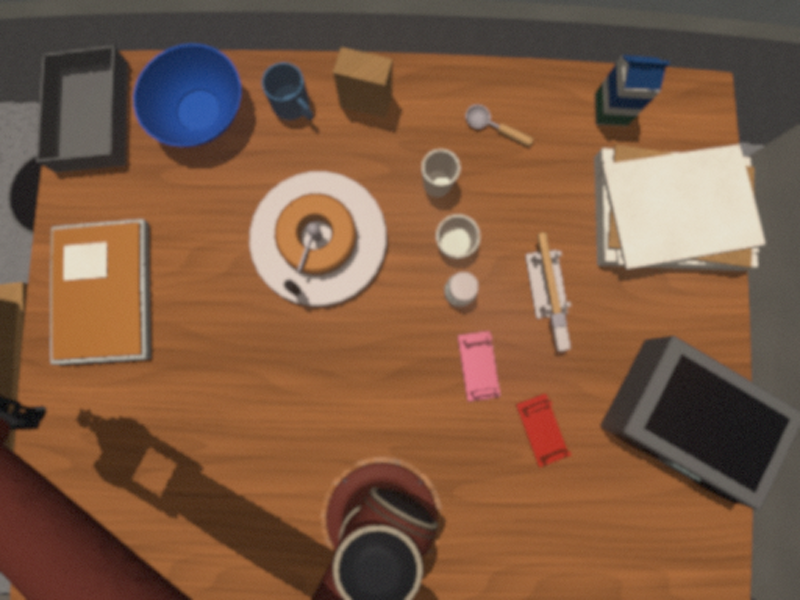

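The side view shows the brush, with its bristle tip at about (490,508) and handle end at (595,402). The pot is at (513,327), between the tumbler (562,270) and the jar (461,357). The plate centre is at (414,230) and the knob at (347,212). In the top view the brush runs from (543,235) to (563,348), with the pot at (458,237), the stand at (318,236) and the knob at (295,290).

```bash
cat > h.py <<'E'
import numpy as np,cv2,pickle
from scipy.spatial.transform import Rotation as R
def rot(f):
    r=np.array(f["rotation"]); return R.from_quat(r[[1,2,3,0]]).as_matrix() if r.size==4 else r
def K(f): return np.array([[f["fx"],0,f["cx"]],[0,f["fy"],f["cy"]],[0,0,1.]])
def ray(f,p):
    u=cv2.undistortPoints(np.array(p,float).reshape(-1,1,2),K(f),np.array(f["D"])).reshape(-1,2)
    d=np.c_[u,np.ones(len(u))]@rot(f).T
    return np.array(f["eye"]),d/np.linalg.norm(d,axis=1)[:,None]
def plane(f,p,z):
    e,d=ray(f,p); return e+d*((z-e[2])/d[:,2])[:,None]
def tri(f,p,g,q):
    e,d=ray(f,p);h,k=ray(g,q);A=np.stack([d[0],-k[0]],1);t=np.linalg.lstsq(A,h-e,rcond=None)[0]
    a=e+t[0]*d[0];b=h+t[1]*k[0];return (a+b)/2,np.linalg.norm(a-b)
def proj(f,X):
    Rt=rot(f).T;return cv2.projectPoints(np.array(X,float).reshape(-1,1,3),cv2.Rodrigues(Rt)[0],-Rt@np.array(f["eye"]),K(f),np.array(f["D"]))[0].reshape(-1,2)
def load(n): return pickle.load(open(f"pics/{n}.pkl","rb"))
def blob(f,box,fn):
    "largest blob in box (800x600 coords): contour in native px"
    x0,y0,x1,y1=[int(v*.64) for v in box]; c=f["img"][y0:y1,x0:x1]
    h=cv2.cvtColor(c,cv2.COLOR_RGB2HSV).astype(int); m=fn(h[...,0],h[...,1],h[...,2]).astype(np.uint8)
    cs=cv2.findContours(m,cv2.RETR_EXTERNAL,cv2.CHAIN_APPROX_NONE)[0]
    c=max(cs,key=cv2.contourArea).reshape(-1,2)+[x0,y0]; return c
E
python3 - <<'E'
from h import *
s,t=load("side0"),load("top0")
P=lambda a:np.array(a)*.64
for n,a,b in [("brushtip",(487,508),(563,348)),("handle_end",(595,401),(543,235)),("pot",(513,318),(458,232)),("knobtop",(347,195),(291,286)),("ball",(414,199),(318,234)),("bladeend",(369,210),(302,272))]:
    print(n,tri(s,P([a]),t,P([b])))
for n,b in [("side",(340,180,490,290)),("top",(245,165,392,310))]:
    f=load(n+"0"); c=blob(f,b,lambda h,S,v:(S<60)&(v>90)); hull=cv2.convexHull(c.astype(np.int32)); e=cv2.fitEllipse(hull)
    w=plane(f,hull.reshape(-1,2),.03);print(n,"plate",e, cv2.minEnclosingCircle(w[:,:2].astype(np.float32)))
for n,b in [("side",(484,292,544,360)),("top",(433,212,484,264))]:
    f=load(n+"0"); c=blob(f,b,lambda h,S,v:(S<70)&(v>70)); w=plane(f,c,.06)
    print(n,"pot", cv2.boundingRect(c.astype(np.int32)),cv2.minEnclosingCircle(w[:,:2].astype(np.float32)))
for n,b in [("side",(335,185,360,240)),("top",(275,272,315,305))]:
    f=load(n+"0"); c=blob(f,b,lambda h,S,v:v<60); print(n,"knob",c.min(0),c.max(0),cv2.minAreaRect(c.astype(np.int32)))
a=s["img"][int(385*.64):int(525*.64),int(470*.64):int(610*.64),::-1];b=t["img"][int(225*.64):int(360*.64),int(505*.64):int(595*.64),::-1]
k=lambda i:cv2.resize(i,None,fx=600/i.shape[0]*.99,fy=600/i.shape[0]*.99,interpolation=cv2.INTER_NEAREST)
a=cv2.resize(a,(400,400),interpolation=0);b=cv2.resize(b,(int(b.shape[1]*400/b.shape[0]),400),interpolation=0)
cv2.imwrite("pics/brush0.png",np.hstack([a,b]));print(a.shape,b.shape)
E
```

```text
brushtip (array([ 0.33566946, -0.33709759,  0.05193185]), np.float64(0.00585321402703059))
handle_end (array([ 0.55074238, -0.29771499,  0.05269111]), np.float64(0.00025272772862855556))
pot (array([ 0.54689699, -0.12986666,  0.05633843]), np.float64(0.006945265296023887))
knobtop (array([0.42673619, 0.16993334, 0.13091239]), np.float64(0.0021815844017180116))
ball (array([0.52835828, 0.12933761, 0.10622852]), np.float64(0.003646168759886965))
bladeend (array([0.45851466, 0.15747153, 0.09343848]), np.float64(0.002335088345893822))
side plate ((264.5762023925781, 148.7447052001953), (68.98041534423828, 96.72943115234375), 90.84435272216797) ((0.5359388589859009, 0.13799268007278442), 0.1371787041425705)
top plate ((203.1056365966797, 152.4418487548828), (85.30089569091797, 87.08406066894531), 71.1400146484375) ((0.5382575392723083, 0.14136648178100586), 0.13486669957637787)
side pot (311, 190, 36, 40) ((0.5293568968772888, -0.14120572805404663), 0.058087218552827835)
top pot (279, 138, 28, 28) ((0.5413445234298706, -0.12993523478507996), 0.042696621268987656)
side knob [218 122] [226 148] ((222.25743103027344, 135.07424926757812), (26.26898193359375, 6.666749477386475), 84.2894058227539)
top knob [185 183] [190 186] ((187.75, 184.25003051757812), (5.656853675842285, 2.1213202476501465), 45.0)
(400, 400, 3) (400, 265, 3)
```

View pics/brush0.png

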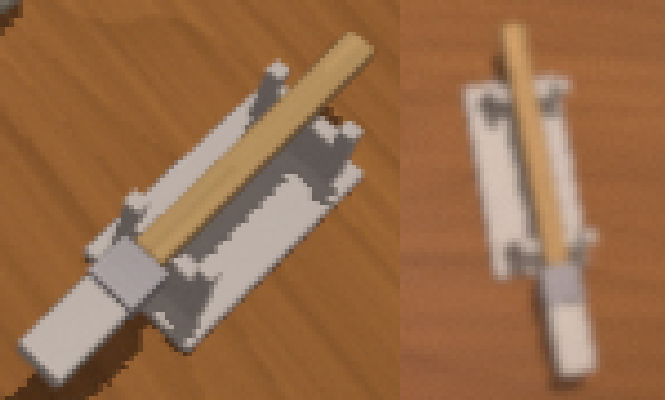

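The crop shows the brush lying in both saddles, with the handle end at (360,42) and the bristle tip at (40,362) in the left half. The ferrule sits just outside the saddle nearer the robot.

Run:
```python
from h import *
s,t=load("side0"),load("top0")
sc=lambda u,v:[[300+u/4.444-.5,246+v/4.444-.5]]
tc=lambda u,v:[[323+(u-400)/4.63-.5,144+v/4.63-.5]]
for n,a,b in [("end",(356,42),(513,25)),("ferr/bristle",(109,288),(567,303)),("tip",(38,360),(574,376)),("hornA",(277,72),(480,95)),("hornB",(351,131),(555,90)),("hornC",(135,203),(512,248)),("hornD",(186,268),(590,238))]:
    print(n,tri(s,sc(*a),t,tc(*b)))
# handle mask axes
for f,b,n in [(s,(510,390,610,480),"side"),(t,(533,230,565,320),"top")]:
    c=blob(f,b,lambda h,S,v:(h>12)&(h<26)&(S>70)&(S<165)&(v>135)); r=cv2.minAreaRect(c.astype(np.int32)); print(n,r)
    bp=cv2.boxPoints(r);w=plane(f,bp,.053);print(w.round(4).tolist())
# pot rim, cake, ball
c=blob(t,(433,212,484,264),lambda h,S,v:(S<70)&(v>70));print("pot",cv2.fitEllipse(c.astype(np.int32)))
for n,f,b in [("side",s,(365,175,465,262)),("top",t,(270,190,360,275))]:
    c=blob(f,b,lambda h,S,v:(S>130)&(v>70));hu=cv2.convexHull(c.astype(np.int32)).reshape(-1,2);w=plane(f,hu,.070);print("cake",n,len(c),cv2.minEnclosingCircle(w[:,:2].astype(np.float32)))
print(proj(s,[[.537,.139,.1],[.532,.133,.1]])/.64,proj(t,[[.537,.139,.1],[.532,.133,.1]])/.64)
k=lambda f,b:cv2.resize(f["img"][int(b[1]*.64):int(b[3]*.64),int(b[0]*.64):int(b[2]*.64),::-1],(400,400),interpolation=0)
cv2.imwrite("pics/c0.png",np.hstack([k(s,(335,170,495,290)),k(t,(245,165,395,315))]))
```

```text
end (array([ 0.55332058, -0.2944192 ,  0.05317196]), np.float64(0.004128083880411472))
ferr/bristle (array([ 0.3736475 , -0.32902776,  0.05741537]), np.float64(0.0004538080111883057))
tip (array([ 0.32906947, -0.33596155,  0.05189043]), np.float64(0.004261158658692481))
hornA (array([ 0.51394747, -0.27929232,  0.0370109 ]), np.float64(0.006890407563776512))
hornB (array([ 0.5154106 , -0.32541857,  0.05077514]), np.float64(0.0052032768407929255))
hornC (array([ 0.41191939, -0.29845052,  0.04195862]), np.float64(0.00531372643056441))
hornD (array([ 0.41169727, -0.34155498,  0.05818159]), np.float64(0.008946888899063582))
side ((356.5000305175781, 277.5000305175781), (8.485280990600586, 67.88224792480469), 45.0)
[[0.3995, -0.3146, 0.053], [0.5552, -0.283, 0.053], [0.5558, -0.3006, 0.053], [0.4017, -0.3304, 0.053]]
top ((354.13531494140625, 172.35882568359375), (55.20880126953125, 18.113697052001953), 77.47119140625)
[[0.559, -0.2724, 0.053], [0.5733, -0.327, 0.053], [0.4094, -0.362, 0.053], [0.3961, -0.3082, 0.053]]
pot ((292.65545654296875, 151.23361206054688), (26.258039474487305, 26.920312881469727), 44.59236145019531)
cake side 241 ((0.5285935401916504, 0.12738963961601257), 0.0938025638461113)
cake top 215 ((0.5367856621742249, 0.14107318222522736), 0.07624763995409012)
[[414.13570082 197.02926709]
 [413.53540586 200.06568798]] [[313.86848453 229.17350977]
 [316.97682645 231.90342113]]
```

View pics/c0.png

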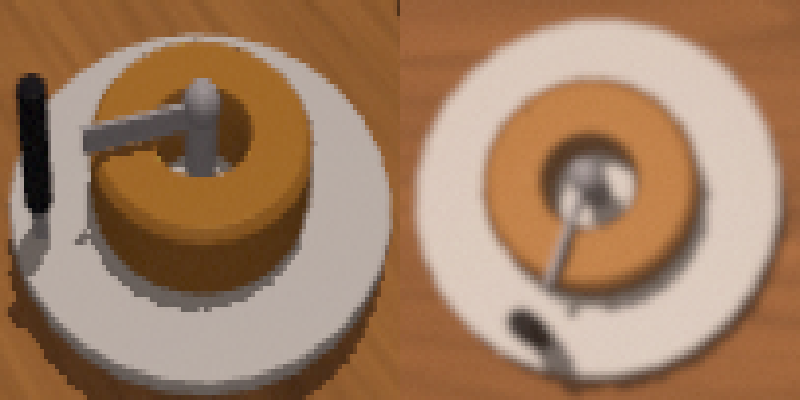

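The crop shows the ball at (202,95) in the left half and (590,173) in the right. That puts the stand axis at about (.537,.139), with the knob at (.427,.170).

The tool cannot be tilted, so I'll grip the brush near its tail. Easing the grip should then let gravity tilt it. First I'll travel there.

```bash
cat >> h.py <<'E'
def go(x,y,z,yaw=None):
    "tool units from the present pose to TCP x,y,z and tool-y world angle yaw (deg)"
    from plant import manip
    s=manip.state();q=np.array(s["tool_rot"]);M=R.from_quat(q[[1,2,3,0]]).as_matrix()
    d=M.T@(np.array([x,y,z])-s["tool_pos"])/.12
    a=np.degrees(np.arctan2(M[1,1],M[0,1]));r=0 if yaw is None else -((yaw-a+180)%360-180)/180
    print("t",round(s["time"],2),"pos",np.round(s["tool_pos"],4),"yaw",a.round(1),"shift",d.round(3),"roll",round(r,4),"w",round(s["gripper_width"],3),"F",np.round(s["contact_force"],1),"g",np.round(s["grasp_force"],1),"j",np.round(s["joint_pos"],2))
E
R='[[0.6,[-0.84,-1,0],0],[0.6,[-0.84,-1,0],0],[0.6,[-0.84,-1,0],0],[0.6,[-0.84,-1,0],0]]'
python3 -m pendant '[[0.6,[-0.84,-1,0],0],[0.6,[-0.84,-1,0],0],[0.6,[-0.84,-1,0],0],[0.6,[-0.84,-1,0],0]]'
python3 -m pendant '[[0.6,[-0.84,-1,0],0],[0.6,[-0.84,-1,0],0],[0.6,[-0.84,-1,0],0],[0.6,[-0.84,-1,0],0]]'
python3 -m pendant '[[0.6,[-0.84,-1,0],0],[0.6,[-0.84,-1,0],0],[0.6,[-0.84,-1,0],0],[0.6,[-0.84,-1,0],0]]'
python3 -m pendant '[[0.6,[-0.84,-1,0],0],[0.6,[-0.84,-1,0],0],[0.6,[-0.84,-1,0],0],[0.6,[-0.84,-1,0],0]]'
python3 -m pendant '[[0.6,[-0.84,-1,0],0],[0.6,[-0.84,-1,0],0],[0.6,[-0.84,-1,0],0],[0.6,[-0.84,-1,0],0]]'
python3 -m pendant '[[0.6,[-0.84,-1,0],0],[0.6,[-0.84,-1,0],0],[0.6,[-0.84,-1,0],0],[0.6,[-0.84,-1,0],0]]'
python3 -c "
from h import *
go(.5355,-.296,.09,101.2)"
```

```text
time: 0.5
tool_pos: [0.2659, 0.4377, 0.2301]
tool_rot: [-0.0, 0.173, 0.985, -0.001]
contact_force: [0.8, 0.7, 0.1]
gripper_width: 0.6
grasp_force: 0.0
time: 0.9
tool_pos: [0.3208, 0.2914, 0.2311]
tool_rot: [0.0, 0.174, 0.985, -0.0]
contact_force: [-1.1, 0.7, -0.2]
gripper_width: 0.599
grasp_force: 0.0
time: 1.3
tool_pos: [0.3753, 0.1444, 0.2313]
tool_rot: [0.0, 0.174, 0.985, -0.0]
contact_force: [-0.6, 1.1, 0.0]
gripper_width: 0.598
grasp_force: 0.0
time: 1.7
tool_pos: [0.4297, -0.002, 0.2312]
tool_rot: [-0.0, 0.173, 0.985, -0.0]
contact_force: [-0.2, -0.4, -0.9]
gripper_width: 0.597
grasp_force: 0.0
time: 2.1
tool_pos: [0.4844, -0.1484, 0.2308]
tool_rot: [-0.0, 0.172, 0.985, 0.0]
contact_force: [0.5, 1.9, 0.2]
gripper_width: 0.602
grasp_force: 0.0
time: 2.5
tool_pos: [0.5392, -0.295, 0.23]
tool_rot: [-0.0, 0.172, 0.985, 0.0]
contact_force: [-0.7, -0.5, -0.4]
gripper_width: 0.603
grasp_force: 0.0
t 2.5 pos [ 0.5392 -0.295   0.23  ] yaw 70.2 shift [ 0.025 -0.019  1.167] roll -0.1721 w 0.603 F [-0.7 -0.5 -0.4] g 0.0 j [-0.62  0.03  1.64  0.    1.47 -1.85]
```

```bash
python3 -m pendant '[[0.6,[0.025,-0.02,0.5],-0.05],[0.6,[0.025,-0.02,0.9],-0.1],[0.6,[0.025,-0.02,1],-0.15],[0.6,[0.025,-0.02,1],-0.172],[0.6,[0.025,-0.02,1],-0.172]]'
python3 -c "
from h import *
go(.5355,-.296,.03,101.2)"
```

```text
time: 3.0
tool_pos: [0.534, -0.2915, 0.1097]
tool_rot: [-0.001, -0.099, 0.995, 0.001]
contact_force: [-0.0, -0.6, 0.5]
gripper_width: 0.602
grasp_force: 0.0
t 3.0 pos [ 0.534  -0.2915  0.1097] yaw 101.4 shift [-0.006 -0.041  0.664] roll 0.001 w 0.602 F [-0.  -0.6  0.5] g 0.0 j [-0.62  0.12  1.75  0.    1.27 -2.39]
```

```bash
python3 -m pendant '[[0.6,[0,0,0.4],0],[0.6,[0,0,0.66],0],[0.6,[0,0,0.66],0],[0.0,[0,0,0.66],0],[0.0,[0,0,0.66],0],[0.0,[0,0,0.66],0],[0,[0,0,0.66],0]]'
python3 - <<'E'
from h import *
from plant import manip
go(.5355,-.296,.09,101.2)
ims=[]
for n,b in(("side",(450,300,650,540)),("top",(480,200,620,370))):
    f=manip.grab_frame(n);pickle.dump(f,open(f"pics/{n}1.pkl","wb"));i=f["img"][int(b[1]*.64):int(b[3]*.64),int(b[0]*.64):int(b[2]*.64),::-1]
    ims.append(cv2.resize(i,(400,480),interpolation=0))
cv2.imwrite("pics/g1.png",np.hstack(ims))
E
```

```text
time: 3.7
tool_pos: [0.5359, -0.2956, 0.0354]
tool_rot: [0.002, -0.098, 0.995, -0.002]
contact_force: [0.5, 2.0, 7.0]
gripper_width: 0.168
grasp_force: 60.5
t 3.7 pos [ 0.5359 -0.2956  0.0354] yaw 101.2 shift [ 0.002 -0.004 -0.455] roll 0.0002 w 0.168 F [0.5 2.  7. ] g 60.5 j [-0.63  0.21  1.78  0.    1.14 -2.39]
```

View pics/g1.png

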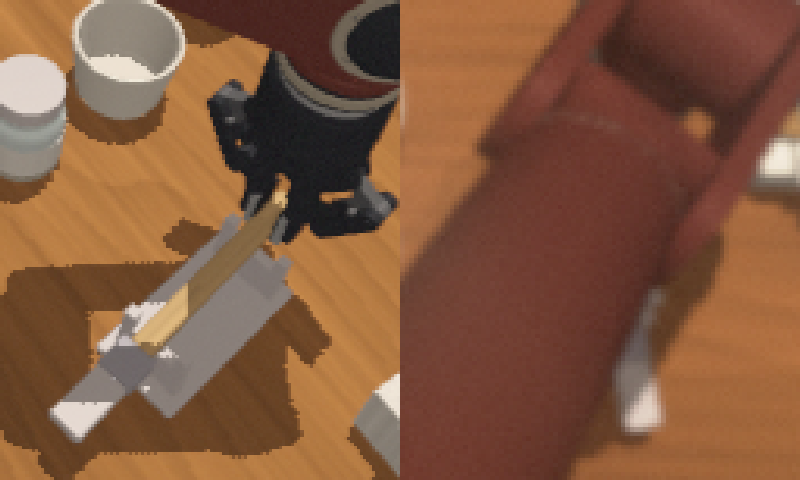

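The grip is on the tail, with the handle end at (282,188) in the crop and the bristles at (80,415). Next I'll lift a little and check for droop and whether the grip can be eased.

```bash
cat > tip.py <<'E'
from h import *
from plant import manip
def tip(n,save=True):
    "side view: white bristle tip + handle pitch; brush lies in vertical plane of the tool"
    f=manip.grab_frame("side");pickle.dump(f,open(f"pics/{n}.pkl","wb"))
    s=manip.state();q=np.array(s["tool_rot"]);M=R.from_quat(q[[1,2,3,0]]).as_matrix()
    ny=M[:,1];g=s["tool_pos"]-.019*M[:,2]   # grasp point; vertical plane normal ny
    img=cv2.cvtColor(f["img"],cv2.COLOR_RGB2HSV).astype(int)
    # for each hypothesised pitch: where would the tip/handle be (for reading off the picture)
    return f,g,ny,M
def onplane(f,p,g,ny):
    e,d=ray(f,p);t=((g-e)@ny)/(d@ny);return e+d*t[:,None]
E
python3 -m pendant '[[0,[0,0,-0.2],0],[0,[0,0,-0.5],0],[0,[0,0,-0.6],0],[0,[0,0,-0.6],0]]' | grep -E "pos|width|grasp|contact"
for i in 1; do python3 -m pendant '[[0.15,[0,0,0],0],[0.15,[0,0,0],0]]' | grep -E "pos|width|grasp|contact"; python3 -m pendant '[[0.162,[0,0,0],0],[0.162,[0,0,0],0]]' | grep -E "width|grasp|contact"; done
python3 - <<'E'
from tip import *
f,g,ny,M=tip("side2"); print(g,ny,M[:,0])
i=f["img"][int(300*.64):int(540*.64),int(450*.64):int(650*.64),::-1]
cv2.imwrite("pics/g2.png",cv2.resize(i,(500,600),interpolation=0))
E
```

```text
tool_pos: [0.5355, -0.2959, 0.1074]
contact_force: [-0.4, -0.4, -2.1]
gripper_width: 0.173
grasp_force: 59.6
tool_pos: [0.5326, -0.2937, 0.1018]
contact_force: [-0.6, 0.0, 0.0]
gripper_width: 0.168
grasp_force: 59.6
contact_force: [0.1, 0.5, 0.1]
gripper_width: 0.174
grasp_force: 59.6
[ 0.53328613 -0.29424871  0.12195993] [-0.1952638   0.98074988  0.00131304] [-0.98074964 -0.19526542  0.00124647]
```

View pics/g2.png

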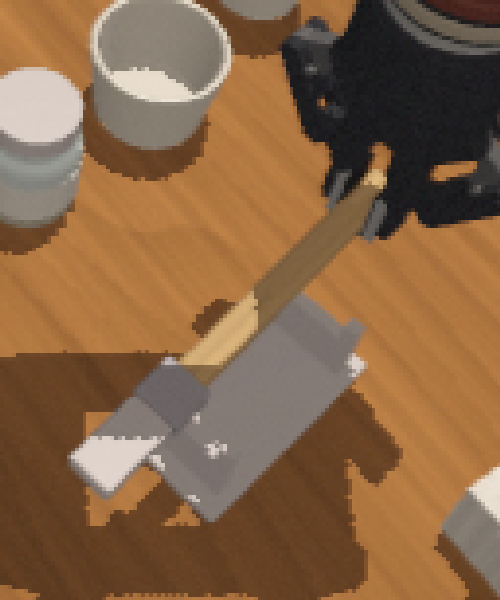

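```bash
python3 - <<'E'
from tip import *
f=load("side2");s=manip.state();q=s["tool_rot"];M=R.from_quat(q[[1,2,3,0]]).as_matrix();g=s["tool_pos"]-.019*M[:,2]
w=onplane(f,[[288+u/3.906-.5,192+v/3.906-.5] for u,v in((88,478),(178,378),(375,178))],g,M[:,1])
for p in w: print(p.round(4),"rel along",((p-g)@M[:,0]).round(4),"up",(p-g)[2].round(4))
print(s["gripper_width"],s["time"])
E
python3 -m pendant '[[0.17,[0,0,0],0],[0.17,[0,0,0],0]]' | grep -E "width|grasp|contact"
python3 -m pendant '[[0.175,[0,0,0],0],[0.175,[0,0,0],0]]' | grep -E "width|grasp|contact"
```

```text
[ 0.33   -0.3347  0.1077] rel along 0.2072 up -0.0143
[ 0.3877 -0.3232  0.1252] rel along 0.1484 up 0.0033
[ 0.5339 -0.2941  0.1366] rel along -0.0006 up 0.0146
0.16919183829183185 4.65
contact_force: [-1.2, 0.2, -1.2]
gripper_width: 0.176
grasp_force: 53.6
contact_force: [-0.4, -0.9, -0.5]
gripper_width: 0.18
grasp_force: 38.3
```

The brush has already drooped slightly, and the grip force follows the commanded opening. I'll raise it and ease the grip step by step.

```bash
cat > pitch.py <<'E'
from tip import *
def pitch(n):
    "tip = farthest white pixels near the tool's vertical plane, along +x (tool) from the grasp"
    f,g,ny,M=tip(n)
    h=cv2.cvtColor(f["img"],cv2.COLOR_RGB2HSV).astype(int);best=[]
    for L in (.10,.12): # handle colour on the plane at several pitches: L m from grasp
        sc=[]
        for a in range(-5,90,1):
            p=g+M[:,0]*L*np.cos(np.radians(a))+np.array([0,0,-1])*L*np.sin(np.radians(a))
            u,v=np.round(proj(f,p)[0]).astype(int);c=h[v-1:v+2,u-1:u+2].reshape(-1,3).mean(0)
            if 14<c[0]<28 and 60<c[1]<150: sc.append((a,c.astype(int).tolist()))
        print(L,sc[::max(1,len(sc)//6)])
E
python3 -m pendant '[[0,[0,0,-0.3],0],[0,[0,0,-0.7],0],[0,[0,0,-1],0],[0,[0,0,-1],0]]' | grep -E "pos|width|grasp"
python3 -m pendant '[[0.176,[0,0,0],0],[0.178,[0,0,0],0],[0.18,[0,0,0],0],[0.18,[0,0,0],0]]' | grep -E "width|grasp"
python3 -c "
from pitch import *
pitch('s3')"
python3 -m pendant '[[0.182,[0,0,0],0],[0.182,[0,0,0],0]]' | grep -E "width|grasp"
python3 -c "
from pitch import *
pitch('s4')"
```

```text
tool_pos: [0.5367, -0.2967, 0.2325]
gripper_width: 0.172
grasp_force: 60.7
gripper_width: 0.179
grasp_force: 22.9
0.1 [(-5, [17, 115, 196]), (0, [17, 116, 193]), (5, [17, 115, 196]), (10, [17, 114, 200]), (15, [17, 116, 193]), (20, [17, 124, 156]), (25, [16, 132, 138])]
0.12 [(-5, [17, 114, 196]), (-1, [17, 115, 194]), (3, [17, 115, 195]), (7, [16, 124, 141]), (11, [16, 127, 120]), (15, [16, 127, 119]), (19, [15, 127, 118])]
gripper_width: 0.177
grasp_force: 16.7
0.1 [(-5, [17, 115, 194]), (0, [17, 116, 193]), (5, [17, 115, 195]), (10, [17, 116, 200]), (15, [17, 120, 181]), (20, [16, 129, 139]), (25, [15, 139, 134])]
0.12 [(-5, [17, 115, 196]), (-1, [17, 115, 194]), (3, [17, 115, 195]), (7, [16, 122, 152]), (11, [16, 126, 120]), (15, [16, 126, 119]), (19, [15, 129, 119]), (23, [14, 125, 126])]
```

```bash
cat > pitch.py <<'E'
from tip import *
def pitch(n,prev=None):
    f,g,ny,M=tip(n); h=cv2.cvtColor(f["img"],cv2.COLOR_RGB2HSV).astype(int)
    m=((h[...,1]<45)&(h[...,2]>120)).astype(np.uint8);N,lab,st,ce=cv2.connectedComponentsWithStats(m)
    for k in range(1,N):
        if 20<st[k,4]<900:
            w=onplane(f,[ce[k]],g,ny)[0]-g;x=w@M[:,0];z=w[2]
            if abs(np.hypot(x,z)-.19)<.035 and x>-.05: print("blob",ce[k].round(1),st[k,4],"along",round(x,4),"up",round(z,4),"angle",round(np.degrees(np.arctan2(-z,x)),1))
E
python3 -c "
from pitch import *
pitch('s5')"
python3 -m pendant '[[0.184,[0,0,0],0],[0.184,[0,0,0],0]]' | grep -E "width|grasp"
python3 -c "
from pitch import *
pitch('s6')"
python3 -m pendant '[[0.1855,[0,0,0],0],[0.1855,[0,0,0],0]]' | grep -E "width|grasp"
python3 -c "
from pitch import *
pitch('s7')"
```

```text
blob [327.7 273.3] 351 along 0.1861 up -0.0135 angle 4.2
gripper_width: 0.186
grasp_force: 10.4
blob [327.1 273.4] 334 along 0.1881 up -0.0114 angle 3.5
gripper_width: 0.181
grasp_force: 5.7
```

```bash
python3 -m pendant '[[0,[0,0,0],0],[0,[0,0,0],0]]' | grep -E "width|grasp"
python3 -c "
from pitch import *
pitch('s8')
i=load('s8')['img'][:,:,::-1]
cv2.imwrite('pics/s8.png',cv2.resize(i[90:380,220:],(800,795))[:600])"
```

```text
gripper_width: 0.171
grasp_force: 61.5
```

View pics/s8.png

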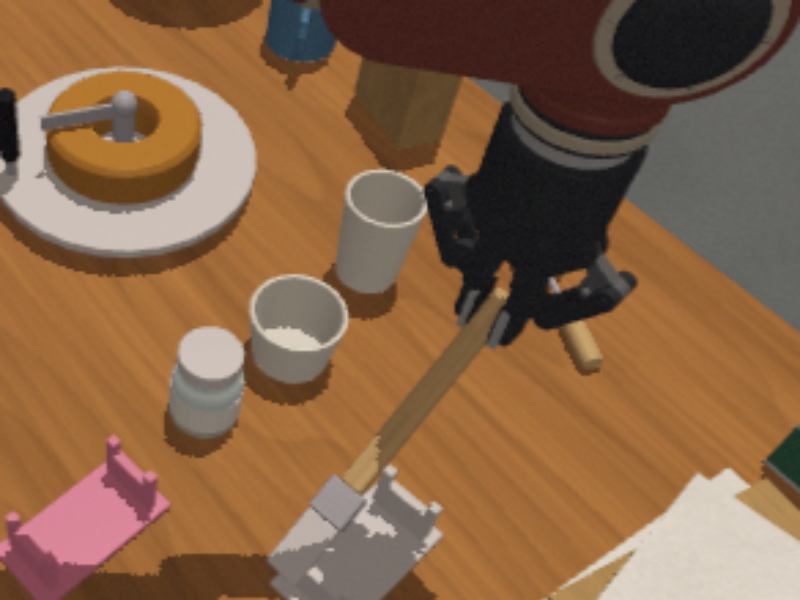

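The brush is still held and has drooped further: ferrule at (340,500), handle end at (500,297), with the bristles seen against the rest.

```bash
cat >> pitch.py <<'E'
def pt(n,P):
    f=load(n);s=manip.state();M=R.from_quat(s["tool_rot"][[1,2,3,0]]).as_matrix();g=s["tool_pos"]-.019*M[:,2]
    for w in onplane(f,P,g,M[:,1])-g: print("along",round(w@M[:,0],4),"up",w[2].round(4),"ang",np.degrees(np.arctan2(-w[2],w@M[:,0])).round(1))
E
python3 -c "
from pitch import *
pt('s8',[[343.6,272],[330,288],[402,198]])
go(.5355,-.296,.3,101.2)"
```

```text
along 0.1291 up -0.082 ang 32.4
along 0.1623 up -0.0974 ang 31.0
along -0.0039 up 0.0114 ang -109.1
t 6.95 pos [ 0.5337 -0.2946  0.2241] yaw 101.3 shift [-0.012 -0.015 -0.632] roll 0.0003 w 0.169 F [ 0.4  0.  -1.4] g 61.5 j [-0.63  0.02  1.66 -0.    1.46 -2.39]
```

```bash
python3 -m pendant '[[0,[0,0,-0.3],0],[0,[0,0,-0.4],0],[0,[0,0,-0.4],0],[0.183,[0,0,-0.4],0],[0.1855,[0,0,-0.4],0],[0.1855,[0,0,-0.4],0],[0.0,[0,0,-0.4],0],[0,[0,0,-0.4],0]]' | grep -E "pos|width|grasp"
python3 -c "
from pitch import *
pitch('s9')
i=load('s9')['img'][:,:,::-1]
cv2.imwrite('pics/s9.png',cv2.resize(i[140:360,280:500],(600,600)))"
```

```text
tool_pos: [0.5336, -0.2944, 0.2714]
gripper_width: 0.172
grasp_force: 61.2
blob [341.7 265.8] 460 along 0.1448 up -0.0885 angle 31.4
```

View pics/s9.png

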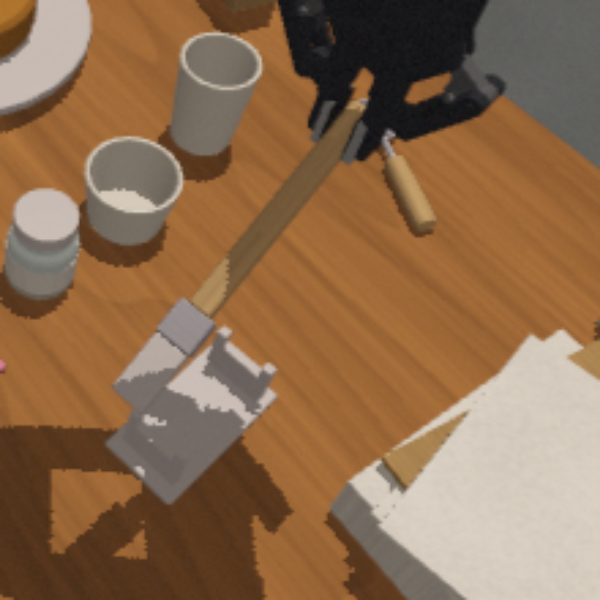

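The ferrule is now at (187,327) and the bristle tip at about (130,397).

```bash
python3 -c "
from pitch import *
pt('s9',[[348.1,259.4],[327.2,285.1]])"
```

```text
along 0.1283 up -0.0872 ang 34.2
along 0.1756 up -0.1157 ang 33.4
```

```bash
python3 -m pendant '[[0.184,[0,0,0],0],[0.1855,[0,0,0],0],[0.1855,[0,0,0],0],[0.1858,[0,0,0],0],[0.1858,[0,0,0],0],[0.1858,[0,0,0],0]]' | grep -E "pos|width|grasp"
python3 -m pendant '[[0,[0,0,0],0],[0,[0,0,0],0]]' | grep -E "pos|width|grasp"
python3 -c "
from pitch import *
f,g,ny,M=tip('s10')
i=f['img'];h=cv2.cvtColor(i,cv2.COLOR_RGB2HSV).astype(int)
# ferrule: bluish grey (hue 100-130) compact blob
m=((h[...,0]>105)&(h[...,0]<150)&(h[...,1]>12)&(h[...,1]<60)&(h[...,2]>90)).astype(np.uint8);N,l,st,ce=cv2.connectedComponentsWithStats(m)
for k in range(1,N):
    if st[k,4]>25 and 280<ce[k][0]<420 and ce[k][1]>200: print(ce[k],st[k,4]); pt('s10',[ce[k]])
"
```

```text
tool_pos: [0.5338, -0.2946, 0.2721]
gripper_width: 0.184
grasp_force: 5.3
tool_pos: [0.5337, -0.2946, 0.2721]
gripper_width: 0.169
grasp_force: 60.9
```

```bash
python3 -c "
from pitch import *
f=load('s9');h=cv2.cvtColor(f['img'],cv2.COLOR_RGB2HSV);print(f['img'][257:262,346:351].reshape(-1,3)[::6],h[257:262,346:351].reshape(-1,3)[::6])
for n in('s9','s10'):
    i=load(n)['img'].astype(int);m=((i[...,2]-i[...,0]>2)&(i[...,2]-i[...,1]>2)&(i[...,0]>100)).astype(np.uint8);N,l,st,ce=cv2.connectedComponentsWithStats(m)
    for k in range(1,N):
        if st[k,4]>25 and 280<ce[k][0]<430 and ce[k][1]>180: print(n,ce[k],st[k,4]); pt(n,[ce[k]])
"
```

```text
[[152 142 142]
 [152 142 143]
 [150 142 142]
 [151 142 142]
 [150 140 141]] [[  0  17 152]
 [177  17 152]
 [  0  14 150]
 [  0  15 151]
 [177  17 150]]
```

```bash
cat >> pitch.py <<'E'
def ferr(n):
    i=load(n)['img'].astype(int);m=((abs(i[...,2]-i[...,1])<4)&(i[...,0]-i[...,1]<14)&(i[...,0]>125)&(i[...,0]<172)).astype(np.uint8)
    m=cv2.morphologyEx(m,cv2.MORPH_OPEN,np.ones((3,3)));N,l,st,ce=cv2.connectedComponentsWithStats(m)
    for k in range(1,N):
        if 60<st[k,4]<400 and 250<ce[k][0]<430 and ce[k][1]>130: print(n,ce[k].round(1),st[k,4],end=" "); pt(n,[ce[k]])
E
python3 -c "
from pitch import *
ferr('s9');ferr('s10')"
```

```text
s9 [347.6 259.2] 209 along 0.1311 up -0.0835 ang 32.5
```

```bash
python3 -c "
from pitch import *
a=load('s9')['img'].astype(int);b=load('s10')['img'].astype(int)
d=(abs(a-b).max(2)>35).astype(np.uint8);d=cv2.morphologyEx(d,cv2.MORPH_OPEN,np.ones((3,3)));N,l,st,ce=cv2.connectedComponentsWithStats(d)
for k in range(1,N):
  if st[k,4]>30: print(ce[k].round(),st[k])
f=load('s10');s=manip.state();M=R.from_quat(s['tool_rot'][[1,2,3,0]]).as_matrix();g=s['tool_pos']-.019*M[:,2]
for an in range(30,100,5):
  A=np.radians(an);ps=[g+M[:,0]*L*np.cos(A)-np.array([0,0,1])*L*np.sin(A) for L in(.06,.10,.15,.187,.205)]
  uv=np.round(proj(f,ps)).astype(int);print(an,uv[3].tolist(),[b[v-1:v+2,u-1:u+2].reshape(-1,3).mean(0).astype(int).tolist() for u,v in uv])
"
```

```text
[369. 228.] [364 221  12  16  70]
[344. 264.] [322 243  50  45 651]
[350. 275.] [343 265  15  19 122]
[327. 318.] [323 315   9   7  53]
[320. 335.] [305 325  27  19 318]
30 [335, 274] [[110, 84, 54], [151, 100, 54], [141, 106, 81], [159, 104, 55], [160, 105, 55]]
35 [337, 274] [[110, 84, 54], [125, 89, 53], [127, 114, 112], [158, 114, 76], [159, 104, 54]]
40 [339, 274] [[112, 86, 55], [111, 85, 54], [106, 99, 100], [155, 137, 124], [157, 102, 53]]
45 [342, 274] [[112, 86, 55], [110, 85, 55], [94, 88, 88], [156, 145, 138], [153, 102, 57]]
50 [345, 273] [[112, 86, 55], [108, 83, 55], [94, 88, 88], [156, 145, 139], [155, 144, 138]]
55 [349, 271] [[112, 86, 55], [109, 84, 54], [95, 87, 85], [141, 131, 125], [155, 144, 138]]
60 [353, 269] [[112, 86, 56], [110, 85, 55], [113, 88, 60], [118, 108, 103], [140, 130, 124]]
65 [357, 266] [[112, 86, 55], [113, 87, 56], [118, 88, 57], [94, 87, 87], [118, 109, 103]]
70 [361, 263] [[113, 87, 56], [115, 87, 56], [120, 88, 54], [94, 87, 87], [109, 101, 97]]
75 [366, 259] [[114, 88, 57], [113, 85, 54], [142, 96, 52], [107, 87, 75], [121, 110, 106]]
80 [370, 255] [[113, 87, 56], [136, 95, 55], [155, 101, 54], [162, 106, 56], [154, 102, 56]]
85 [375, 251] [[113, 86, 55], [133, 93, 53], [156, 102, 54], [161, 106, 55], [160, 105, 55]]
90 [380, 246] [[116, 87, 54], [157, 104, 56], [161, 105, 55], [158, 103, 54], [156, 103, 54]]
95 [384, 241] [[116, 86, 52], [159, 104, 56], [148, 96, 50], [159, 104, 56], [160, 105, 55]]
```

The tilt is now about 48°. I'll turn the brush to point along +y and move above the pot.

```bash
python3 -m pendant '[[0,[0,0,0],0.06],[0,[0,0,0],0.12],[0,[0,0,0],0.18],[0,[0,0,0],0.24],[0,[0,0,0],0.28],[0,[0,0,0],0.33],[0,[0,0,0],0.38],[0,[0,0,0],0.43],[0,[0,0,0],0.48],[0,[0,0,0],0.52]]' | grep -E "pos|grasp"
python3 -m pendant '[[0,[0,0,0],0.043],[0,[0,0,0],0.043]]' | grep -E "pos|rot"
python3 - <<'E'
from pitch import *
go(.542,-.250,.262,0)
t=manip.grab_frame("top");f,g,ny,M=tip('s11');pickle.dump(t,open("pics/t11.pkl","wb"))
for an in (44,48,52):
  A=np.radians(an);tipw=g+M[:,0]*.21*np.cos(A)-np.array([0,0,1])*.21*np.sin(A);print(an,tipw.round(4),proj(f,tipw),proj(t,tipw))
i=np.hstack([cv2.resize(f['img'][100:300,230:430],(400,400),interpolation=0),cv2.resize(t['img'][110:210,260:360],(400,400),interpolation=0)])
cv2.imwrite("pics/p11.png",i[:,:,::-1])
E
```

```text
tool_pos: [0.5337, -0.2946, 0.2721]
grasp_force: 61.0
tool_pos: [0.5337, -0.2946, 0.2721]
tool_rot: [0.0, 0.659, 0.752, -0.0]
t 9.85 pos [ 0.5337 -0.2946  0.2721] yaw 7.6 shift [0.359 0.117 0.084] roll 0.0422 w 0.175 F [-0.4 -0.2 -1. ] g 61.0 j [-0.63 -0.    1.6  -0.    1.54 -0.76]
44 [ 0.5134 -0.1449  0.1452] [[327.78538606 188.59271961]] [[301.22222927 154.18466333]]
48 [ 0.5148 -0.1554  0.135 ] [[330.72002009 194.61624398]] [[304.48874519 154.59284902]]
52 [ 0.5163 -0.1665  0.1256] [[333.92605257 200.57489754]] [[307.96968448 154.91163966]]
```

View pics/p11.png

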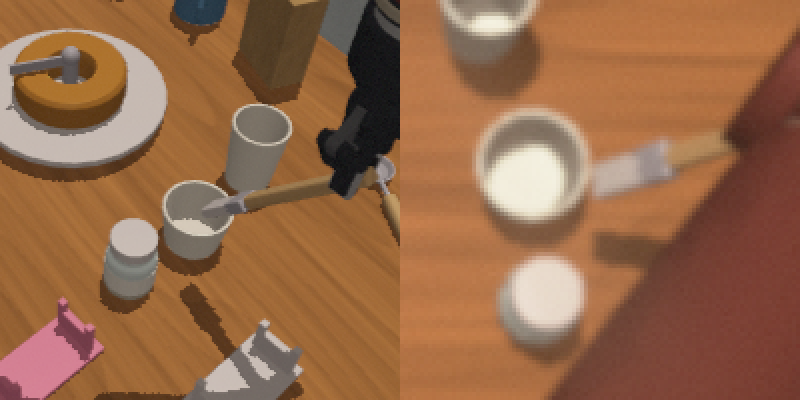

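Right half: the bristle tip is at (594,179) with the pot mouth centre at about (533,163). Left half: tip at (203,210). That gives a tilt of about 52°.

```bash
python3 -c "
from pitch import *
print(tri(load('s11'),[[331,204.5]],load('t11'),[[308,154.25]]))"
python3 -m pendant '[[0,[0.2,0.06,0],0.042],[0,[0.42,0.12,0.08],0.042],[0,[0.42,0.12,0.08],0.042],[0,[0.42,0.12,0.08],0.042]]' | grep -E "pos|rot|contact"
python3 - <<'E'
from pitch import *
go(.542,-.243,.165,0)
t=manip.grab_frame("top");f,g,ny,M=tip('s12');pickle.dump(t,open("pics/t12.pkl","wb"))
A=np.radians(52);w=g+M[:,0]*.21*np.cos(A)-np.array([0,0,1])*.21*np.sin(A);print(w.round(4),proj(t,w),proj(t,[.542,-.13,.06]))
E
```

```text
(array([ 0.51701531, -0.16607618,  0.11251239]), np.float64(0.00925306715624374))
tool_pos: [0.5413, -0.2424, 0.2623]
tool_rot: [-0.0, 0.706, 0.708, -0.0]
contact_force: [-0.4, -2.0, -0.0]
t 10.35 pos [ 0.5413 -0.2424  0.2623] yaw 0.2 shift [-0.005  0.006  0.811] roll 0.0009 w 0.17 F [-0.4 -2.  -0. ] g 60.9 j [-0.55 -0.04  1.65 -0.    1.53 -0.55]
[ 0.5413 -0.114   0.1163] [[289.19115196 146.42761745]] [[292.67621174 150.80140845]]
```

```bash
python3 -m pendant '[[0,[0,0.005,0.25],0],[0,[0,0.005,0.5],0],[0,[0,0.005,0.6],0],[0,[0,0.005,0.6],0]]' | grep -E "pos|contact"
python3 -m pendant '[[0,[0,0,0.07],0],[0,[0,0,0.14],0],[0,[0,0,0.14],0]]' | grep -E "pos|contact|grasp"
python3 - <<'E'
from pitch import *
go(.542,-.243,.165,0)
t=manip.grab_frame("top");f,g,ny,M=tip('s13');pickle.dump(t,open("pics/t13.pkl","wb"))
i=np.hstack([cv2.resize(f['img'][150:250,280:380],(400,400),interpolation=0),cv2.resize(t['img'][110:210,260:360],(400,400),interpolation=0)])
cv2.imwrite("pics/p13.png",i[:,:,::-1])
# pot still where it was? circle of rim in top view
A=np.radians(52);w=g+M[:,0]*.21*np.cos(A)-np.array([0,0,1])*.21*np.sin(A);print(w.round(4),proj(t,w),proj(f,w))
E
```

```text
tool_pos: [0.5407, -0.2426, 0.1881]
contact_force: [-0.5, 0.2, -1.4]
tool_pos: [0.5418, -0.2426, 0.1732]
contact_force: [-0.0, -0.1, -1.2]
grasp_force: 61.0
t 11.15 pos [ 0.5418 -0.2426  0.1732] yaw 0.0 shift [-0.003  0.002  0.068] roll 0.0001 w 0.173 F [-0.  -0.1 -1.2] g 61.0 j [-0.55  0.02  1.74 -0.    1.38 -0.55]
[ 0.5421 -0.1135  0.0276] [[286.19128856 152.97162389]] [[322.29329627 206.89986707]]
```

View pics/p13.png

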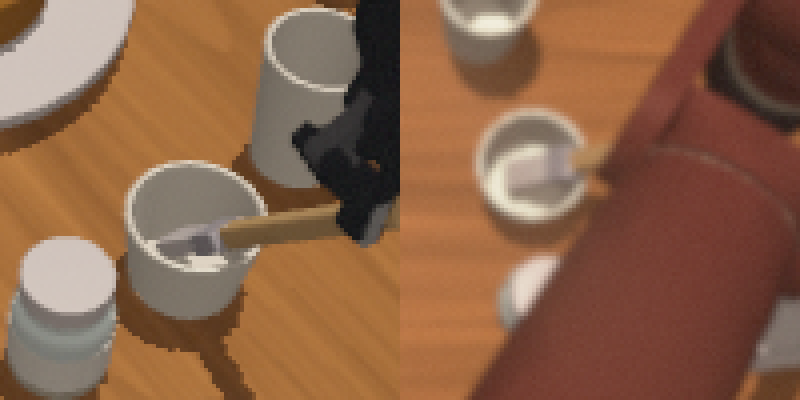

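The bristles are inside the pot, with the ferrule near the rim at (205,235) in the left half and the handle clearing the rim. I'll go a little deeper, hold, then withdraw upward.

```bash
python3 -m pendant '[[0,[0,0,0.025],0],[0,[0,0,0.04],0],[0,[0,0,0.04],0]]' | grep -E "pos|contact|grasp"
python3 -m pendant '[[0,[0,0,0.025],0],[0,[0,0,0.035],0],[0,[0,0,0.035],0],[0,[0,0,0.035],0],[0,[0,0,0.035],0]]' | grep -E "pos|contact|grasp"
```

```text
tool_pos: [0.5419, -0.2426, 0.1687]
contact_force: [0.4, -0.4, -0.7]
grasp_force: 60.9
tool_pos: [0.542, -0.2427, 0.1647]
contact_force: [0.4, -0.6, -0.8]
grasp_force: 61.1
```

```bash
python3 -m pendant '[[0,[0,0,0.03],0],[0,[0,0,0.03],0],[0,[0,0,-0.1],0],[0,[0,0,-0.4],0],[0,[0,0,-0.75],0],[0,[0,0,-1],0],[0,[0,0,-1],0]]' | grep -E "pos|contact|grasp"
python3 -m pendant '[[0,[0.4,-0.02,0],0],[0,[0.8,-0.03,0],0],[0,[0.84,-0.03,0],0],[0,[0.84,-0.03,0],0]]' | grep -E "pos|contact"
python3 -m pendant '[[0,[0.4,0,0],0],[0,[0.8,0,0],0],[0,[0.84,0,0],0],[0,[0.84,0,0],0]]' | grep -E "pos|contact"
python3 - <<'E'
from pitch import *
go(.538,-.042,.225,0)
t=manip.grab_frame("top");f,g,ny,M=tip('s14')
i=f['img'].astype(int)
pot=blob(t,(433,212,484,264),lambda h,S,v:(S<70)&(v>70)) ;print("pot",cv2.fitEllipse(pot.astype(np.int32)))
for an in range(36,66,3):
  A=np.radians(an);uv=np.round(proj(f,[g+M[:,0]*L*np.cos(A)-np.array([0,0,1])*L*np.sin(A) for L in(.10,.12,.15,.18,.205)])).astype(int);print(an,[i[v,u].tolist() for u,v in uv])
E
```

```text
tool_pos: [0.5442, -0.2439, 0.2923]
contact_force: [0.3, 0.1, 0.5]
grasp_force: 61.1
tool_pos: [0.5381, -0.1407, 0.2841]
contact_force: [0.5, -1.2, -0.9]
tool_pos: [0.5384, -0.0412, 0.2843]
contact_force: [-0.3, 0.4, -0.4]
t 13.55 pos [ 0.5384 -0.0412  0.2843] yaw 0.1 shift [-0.007 -0.003  0.494] roll 0.0005 w 0.172 F [-0.3  0.4 -0.4] g 60.9 j [-0.21 -0.18  1.75 -0.    1.57 -0.22]
pot ((297.3741149902344, 152.53720092773438), (15.569013595581055, 27.93728256225586), 15.740923881530762)
36 [[153, 100, 52], [153, 99, 52], [150, 97, 49], [151, 99, 52], [156, 103, 56]]
39 [[155, 101, 55], [137, 88, 46], [150, 98, 49], [156, 102, 55], [160, 105, 55]]
42 [[151, 96, 49], [148, 96, 49], [149, 97, 52], [156, 102, 53], [161, 106, 56]]
45 [[139, 89, 45], [146, 95, 50], [151, 98, 52], [160, 107, 56], [190, 178, 171]]
48 [[140, 89, 45], [151, 97, 49], [152, 98, 51], [191, 178, 171], [167, 109, 42]]
51 [[149, 100, 55], [145, 95, 53], [177, 153, 134], [166, 108, 41], [166, 109, 42]]
54 [[94, 72, 45], [95, 72, 46], [94, 71, 45], [78, 72, 71], [99, 90, 86]]
57 [[92, 69, 43], [89, 67, 42], [91, 69, 50], [158, 105, 45], [167, 109, 43]]
60 [[104, 73, 44], [175, 151, 134], [161, 120, 84], [167, 110, 42], [166, 108, 41]]
63 [[147, 95, 51], [191, 178, 172], [162, 127, 101], [167, 110, 44], [167, 111, 44]]
```

```bash
python3 -m pendant '[[0,[0.05,0,0.2],0],[0,[0.05,0,0.36],0],[0,[0.05,0,0.36],0],[0,[0.05,0,0.36],0]]' | grep -E "pos|contact"
python3 -m pendant '[[0,[0,0,0.02],0],[0,[0,0,0.04],0],[0,[0,0,0.04],0]]' | grep -E "pos|contact"
python3 -m pendant '[[0,[0,0,0.02],0],[0,[0,0,0.04],0],[0,[0,0,0.04],0]]' | grep -E "pos|contact"
```

```text
tool_pos: [0.5383, -0.0364, 0.2414]
contact_force: [1.1, 0.6, 0.1]
tool_pos: [0.5385, -0.0353, 0.2371]
contact_force: [0.3, -0.2, -2.0]
tool_pos: [0.5381, -0.035, 0.2314]
contact_force: [-0.5, -0.1, -0.8]
```

```bash
python3 -m pendant '[[0,[0,0,0.02],0],[0,[0,0,0.03],0],[0,[0,0,0.03],0]]' | grep -E "pos|contact"
python3 -m pendant '[[0,[0,0,0.02],0],[0,[0,0,0.03],0],[0,[0,0,0.03],0]]' | grep -E "pos|contact"
python3 -c "
from pitch import *
go(.538,-.042,.225,0)
f,g,ny,M=tip('s15');pitch('s15')
i=f['img'].astype(int)
for an in range(36,66,3):
  A=np.radians(an);uv=np.round(proj(f,[g+M[:,0]*L*np.cos(A)-np.array([0,0,1])*L*np.sin(A) for L in(.10,.12,.15,.18,.205)])).astype(int);print(an,[i[v,u].tolist() for u,v in uv])"
```

```text
tool_pos: [0.5383, -0.0351, 0.2284]
contact_force: [0.6, 0.6, -0.4]
tool_pos: [0.5391, -0.0362, 0.2272]
contact_force: [-2.3, -3.4, 7.0]
t 15.25 pos [ 0.5391 -0.0362  0.2272] yaw 0.0 shift [-0.049 -0.009  0.019] roll 0.0001 w 0.171 F [-2.3 -3.4  7. ] g 62.1 j [-0.2  -0.15  1.82 -0.    1.47 -0.2 ]
36 [[191, 179, 171], [192, 180, 173], [169, 111, 45], [168, 111, 45], [168, 110, 42]]
39 [[193, 181, 173], [172, 123, 75], [167, 109, 43], [168, 111, 43], [155, 106, 56]]
42 [[192, 180, 173], [169, 111, 43], [168, 110, 42], [150, 96, 37], [93, 63, 33]]
45 [[176, 153, 134], [168, 109, 39], [169, 112, 45], [98, 60, 24], [88, 56, 24]]
48 [[168, 139, 116], [169, 110, 45], [169, 111, 46], [103, 65, 25], [86, 53, 22]]
51 [[158, 116, 78], [168, 110, 42], [169, 111, 46], [149, 116, 90], [169, 111, 45]]
54 [[96, 73, 46], [93, 70, 45], [94, 71, 44], [79, 74, 76], [99, 90, 86]]
57 [[95, 73, 46], [90, 68, 45], [93, 73, 54], [165, 109, 44], [93, 58, 23]]
60 [[144, 127, 114], [136, 86, 32], [144, 92, 35], [140, 90, 31], [95, 61, 23]]
63 [[191, 180, 172], [140, 123, 109], [110, 69, 23], [86, 53, 22], [88, 55, 19]]
```

There is 7 N of contact on the cake. I'll hold briefly, lift off, and travel back over the rest while turning the brush round.

```bash
python3 -m pendant '[[0,[0,0,0.01],0],[0,[0,0,0.01],0],[0,[0,0,0.01],0],[0,[0,0,-0.2],0],[0,[0,0,-0.5],0],[0,[0,0,-0.5],0]]' | grep -E "pos|contact"
python3 -m pendant '[[0,[-0.35,-0.1,0],0],[0,[-0.7,-0.2,0],0],[0,[-1,-0.35,0],0],[0,[-1,-0.35,0],0]]' | grep -E "pos"
python3 -m pendant '[[0,[-0.35,-0.1,0],0],[0,[-0.7,-0.2,0],0],[0,[-1,-0.35,0],0],[0,[-1,-0.35,0],0]]' | grep -E "pos"
python3 -m pendant '[[0,[-0.3,-0.1,0],-0.045],[0,[-0.3,-0.1,0],-0.09],[0,[-0.3,-0.1,0],-0.135],[0,[-0.3,-0.1,0],-0.18],[0,[-0.3,-0.1,0],-0.225],[0,[-0.3,-0.1,0],-0.27],[0,[-0.3,-0.1,0],-0.315],[0,[-0.3,-0.1,0],-0.36],[0,[-0.3,-0.1,0],-0.405],[0,[-0.3,-0.1,0],-0.45]]' | grep -E "pos"
python3 -m pendant '[[0,[0,0,0],-0.045],[0,[0,0,0],-0.09],[0,[0,0,0],-0.112],[0,[0,0,0],-0.112]]' | grep -E "pos"
python3 -c "
from pitch import *
go(.4447,-.314,.20,101.2);pitch('s16');f,g,ny,M=tip('s16')
i=f['img'].astype(int)
for an in range(36,70,3):
  A=np.radians(an);uv=np.round(proj(f,[g+M[:,0]*L*np.cos(A)-np.array([0,0,1])*L*np.sin(A) for L in(.06,.10,.15,.18,.205)])).astype(int);print(an,[i[v,u].tolist() for u,v in uv])
c=blob(f,(484,292,544,360),lambda h,S,v:(S<70)&(v>70));print(cv2.boundingRect(c.astype(np.int32)),'was 311 190 36 40')"
```

```text
tool_pos: [0.5407, -0.0355, 0.2907]
contact_force: [0.2, 0.1, 0.2]
tool_pos: [0.4948, -0.1583, 0.2837]
tool_pos: [0.453, -0.2778, 0.2837]
tool_pos: [0.4432, -0.3096, 0.284]
tool_pos: [0.4431, -0.3098, 0.284]
t 18.15 pos [ 0.4431 -0.3098  0.284 ] yaw 101.2 shift [-0.006 -0.038  0.7  ] roll 0.0003 w 0.171 F [-0.3  0.5 -0.5] g 61.0 j [-0.75 -0.18  1.74  0.    1.57 -2.52]
36 [[118, 90, 58], [143, 99, 58], [134, 124, 124], [160, 108, 63], [160, 106, 56]]
39 [[119, 92, 60], [113, 87, 58], [133, 123, 125], [159, 131, 111], [159, 105, 57]]
42 [[119, 92, 60], [118, 89, 58], [134, 126, 126], [163, 152, 145], [162, 107, 57]]
45 [[118, 91, 59], [119, 91, 61], [126, 117, 118], [164, 153, 146], [166, 111, 60]]
48 [[119, 92, 59], [114, 88, 57], [101, 94, 94], [164, 153, 146], [165, 117, 79]]
51 [[119, 92, 59], [113, 88, 57], [99, 92, 94], [165, 154, 146], [163, 151, 144]]
54 [[120, 93, 59], [115, 88, 56], [99, 92, 94], [164, 152, 145], [163, 152, 145]]
57 [[119, 91, 60], [118, 91, 59], [105, 90, 77], [124, 115, 109], [163, 153, 146]]
60 [[116, 90, 57], [118, 91, 58], [124, 97, 65], [99, 92, 92], [156, 145, 139]]
63 [[117, 90, 58], [121, 93, 61], [123, 94, 60], [100, 93, 93], [125, 113, 109]]
66 [[120, 94, 62], [122, 95, 62], [118, 91, 60], [102, 96, 96], [125, 115, 110]]
69 [[121, 94, 60], [123, 95, 62], [116, 88, 57], [101, 93, 93], [96, 89, 88]]
(311, 190, 36, 40) was 311 190 36 40
```

```bash
python3 -m pendant '[[0,[0,-0.038,0.3],0],[0,[0,-0.038,0.6],0],[0,[0,-0.038,0.7],0],[0,[0,-0.038,0.7],0]]' | grep -E "pos|contact"
python3 -m pendant '[[0,[-0.05,0,0.2],0],[0,[-0.15,0,0.4],0],[0,[-0.16,0,0.46],0],[0,[-0.16,0,0.46],0]]' | grep -E "pos|contact"
python3 -c "
from h import *
go(.5355,-.296,.05,101.2)"
```

```text
tool_pos: [0.4423, -0.3142, 0.1981]
contact_force: [0.0, -0.6, -0.9]
tool_pos: [0.465, -0.3131, 0.1495]
contact_force: [1.4, 0.3, 2.7]
t 19.05 pos [ 0.465  -0.3131  0.1495] yaw 101.2 shift [-0.6    0.03   0.832] roll 0.0 w 0.171 F [1.4 0.3 2.7] g 60.7 j [-0.73 -0.04  1.85  0.    1.33 -2.49]
```

```bash
python3 -m pendant '[[0,[-0.02,0,0.02],0],[0,[-0.04,0,0.04],0],[0,[-0.04,0,0.04],0]]' | grep -E "pos|contact"
python3 -c "
from h import *
go(.5355,-.296,.05,101.2)"
```

```text
tool_pos: [0.4698, -0.3124, 0.1452]
contact_force: [3.7, 1.3, 7.4]
t 19.35 pos [ 0.4698 -0.3124  0.1452] yaw 101.2 shift [-0.559  0.033  0.796] roll -0.0001 w 0.172 F [3.7 1.3 7.4] g 60.8 j [-0.72 -0.03  1.84  0.    1.32 -2.49]
```

```bash
python3 -m pendant '[[0,[-0.04,0.015,0.06],0],[0,[-0.08,0.033,0.11],0],[0,[-0.12,0.033,0.16],0],[0,[-0.15,0.033,0.21],0],[0,[-0.15,0.033,0.21],0]]' | grep -E "pos|contact"
python3 -c "
from pitch import *
go(.5355,-.296,.05,101.2);f,g,ny,M=tip('s17')
i=f['img'].astype(int)
for an in range(20,60,3):
  A=np.radians(an);uv=np.round(proj(f,[g+M[:,0]*L*np.cos(A)-np.array([0,0,1])*L*np.sin(A) for L in(.06,.10,.15,.18,.205)])).astype(int);print(an,[i[v,u].tolist() for u,v in uv])"
```

```text
tool_pos: [0.4858, -0.3048, 0.1182]
contact_force: [3.1, -1.1, 4.3]
t 19.85 pos [ 0.4858 -0.3048  0.1182] yaw 101.2 shift [-0.419 -0.006  0.57 ] roll 0.0002 w 0.172 F [ 3.1 -1.1  4.3] g 58.8 j [-0.69  0.02  1.84 -0.    1.27 -2.46]
20 [[132, 102, 68], [129, 103, 69], [168, 158, 158], [170, 120, 78], [166, 109, 58]]
23 [[132, 102, 68], [132, 103, 68], [168, 159, 159], [198, 185, 177], [168, 111, 57]]
26 [[132, 103, 69], [132, 103, 68], [168, 158, 160], [200, 187, 180], [158, 104, 58]]
29 [[132, 103, 69], [131, 102, 67], [168, 159, 159], [200, 188, 180], [140, 120, 108]]
32 [[132, 103, 69], [130, 103, 68], [167, 159, 158], [199, 187, 180], [199, 186, 179]]
35 [[136, 107, 71], [128, 101, 66], [168, 158, 158], [199, 188, 180], [199, 187, 180]]
38 [[136, 107, 71], [128, 101, 66], [169, 159, 160], [201, 188, 181], [199, 187, 179]]
41 [[134, 104, 69], [126, 98, 64], [170, 160, 161], [200, 188, 181], [199, 187, 180]]
44 [[134, 104, 69], [129, 101, 64], [172, 160, 157], [201, 189, 182], [199, 188, 180]]
47 [[133, 104, 70], [134, 105, 69], [186, 150, 101], [132, 122, 121], [199, 187, 180]]
50 [[133, 104, 70], [135, 105, 69], [188, 151, 103], [166, 157, 157], [198, 187, 180]]
53 [[133, 104, 70], [137, 108, 71], [139, 110, 74], [168, 158, 158], [199, 187, 180]]
56 [[133, 104, 70], [138, 107, 71], [133, 103, 69], [167, 158, 158], [200, 188, 180]]
59 [[134, 105, 70], [138, 108, 73], [128, 100, 71], [170, 161, 161], [116, 106, 101]]
```

```bash
python3 -m pendant '[[0,[-0.06,-0.006,0.07],0],[0,[-0.12,-0.006,0.14],0],[0,[-0.18,-0.006,0.21],0],[0,[-0.19,-0.006,0.225],0]]' | grep -E "pos|contact"
python3 -m pendant '[[0,[-0.04,0,0.06],0],[0,[-0.09,0,0.11],0],[0,[-0.13,0,0.165],0],[0,[-0.13,0,0.165],0]]' | grep -E "pos|contact"
python3 -c "
from h import *
go(.5355,-.296,.033,101.2)"
```

```text
tool_pos: [0.506, -0.2992, 0.0867]
contact_force: [0.7, -0.4, 2.8]
tool_pos: [0.5212, -0.2962, 0.0672]
contact_force: [-3.7, -0.4, 2.1]
t 20.7 pos [ 0.5212 -0.2962  0.0672] yaw 101.2 shift [-0.117 -0.022  0.285] roll -0.0 w 0.173 F [-3.7 -0.4  2.1] g 58.8 j [-0.64  0.15  1.8   0.    1.2  -2.41]
```

```bash
python3 -m pendant '[[0,[-0.05,-0.01,0.07],0],[0,[-0.08,-0.02,0.14],0],[0,[-0.11,-0.02,0.2],0],[0,[-0.11,-0.02,0.24],0],[0,[-0.11,-0.02,0.28],0],[0,[-0.11,-0.02,0.29],0],[0,[-0.11,-0.02,0.29],0]]' | grep -E "pos|contact"
python3 - <<'E'
from pitch import *
go(.5355,-.296,.033,101.2);pitch('s18')
f=load('s18')
# compare to the brush as gripped at first (side1)
a=load('side1')['img'].astype(int);b=f['img'].astype(int)
d=(abs(a-b).max(2)>30).astype(np.uint8);d=cv2.morphologyEx(d,cv2.MORPH_OPEN,np.ones((2,2)));N,l,st,ce=cv2.connectedComponentsWithStats(d)
print([(ce[k].round().tolist(),st[k].tolist()) for k in range(1,N) if st[k,4]>12 and ce[k][1]>200 and ce[k][0]<400])
for n in('side0','side1','s18'):
    c=blob(load(n),(470,455,525,525),lambda h,S,v:(S<45)&(v>120));print(n,cv2.minAreaRect(c.astype(np.int32)),c.max(0),c.min(0))
E
```

```text
tool_pos: [0.5357, -0.2967, 0.0343]
contact_force: [2.3, 0.2, 3.7]
t 21.4 pos [ 0.5357 -0.2967  0.0343] yaw 101.2 shift [0.    0.006 0.011] roll -0.0001 w 0.17 F [2.3 0.2 3.7] g 59.2 j [-0.63  0.22  1.78  0.    1.14 -2.39]
blob [312.9 322.1] 309 along 0.1952 up -0.0027 angle 0.8
[([378.0, 255.0], [376, 253, 5, 4, 13]), ([374.0, 272.0], [372, 271, 5, 4, 13]), ([331.0, 303.0], [327, 300, 9, 8, 32]), ([307.0, 330.0], [302, 323, 11, 14, 79]), ([302.0, 344.0], [298, 339, 10, 12, 43])]
side0 ((319.25, 313.25), (16.26345443725586, 35.35533905029297), 45.0) [335 331] [305 295]
side1 ((315.7500305175781, 319.7500305175781), (13.435027122497559, 22.62741470336914), 45.0) [327 332] [304 308]
s18 ((312.7500305175781, 321.7500305175781), (13.435027122497559, 22.62741470336914), 45.0) [325 334] [301 310]
```

The brush is level in the rest, about 8 mm forward of where it started. I'll release it, rise and check.

```bash
python3 -m pendant '[[0.18,[0,0,0],0],[0.25,[0,0,0],0],[0.4,[0,0,0],0],[0.5,[0,0,0],0],[0.5,[0,0,-0.2],0],[0.5,[0,0,-0.5],0],[0.5,[0,0,-0.9],0],[0.5,[0,0,-1],0],[0.5,[0,0,-1],0]]' | grep -E "pos|contact|width"
python3 -m pendant '[[0.5,[0,0.3,-0.4],0],[0.5,[0,0.6,-0.6],0],[0.5,[0,1,-0.6],0],[0.5,[0,1,-0.6],0]]' | grep -E "pos"
python3 - <<'E'
from pitch import *
f,g,ny,M=tip('s19');t=manip.grab_frame("top")
for n,q in(('side0',load('side0')),('s19',f)):
    c=blob(q,(470,455,525,525),lambda h,S,v:(S<45)&(v>120));print(n,c.max(0),c.min(0))
    c=blob(q,(510,390,610,480),lambda h,S,v:(h>12)&(h<26)&(S>70)&(S<165)&(v>135)); r=cv2.minAreaRect(c.astype(np.int32)); w=plane(q,cv2.boxPoints(r),.053);print(r,w.round(4).tolist())
go(.427,.17,.25)
for n,q in (('0',load('side0')),('1',f)):
    c=blob(q,(335,185,360,240),lambda h,S,v:v<60); print(n,"knob",c.min(0),c.max(0))
i=np.hstack([cv2.resize(f['img'][220:350,280:410],(400,400),interpolation=0),cv2.resize(t['img'][130:250,290:410],(400,400),interpolation=0)])
cv2.imwrite("pics/p19.png",i[:,:,::-1])
E
```

```text
tool_pos: [0.5364, -0.2979, 0.1574]
contact_force: [0.5, 0.2, 0.4]
gripper_width: 0.502
tool_pos: [0.5105, -0.1746, 0.2245]
side0 [335 331] [305 295]
((356.5000305175781, 277.5000305175781), (8.485280990600586, 67.88224792480469), 45.0) [[0.3995, -0.3146, 0.053], [0.5552, -0.283, 0.053], [0.5558, -0.3006, 0.053], [0.4017, -0.3304, 0.053]]
s19 [334 333] [301 301]
((357.50537109375, 281.2438049316406), (18.602664947509766, 71.75314331054688), 41.00908660888672) [[0.3905, -0.318, 0.053], [0.553, -0.2746, 0.053], [0.5576, -0.3124, 0.053], [0.398, -0.3514, 0.053]]
t 22.85 pos [ 0.5107 -0.1777  0.2235] yaw 101.3 shift [ 0.118  2.978 -0.215] roll 0 w 0.503 F [ 0.2 -0.  -0.8] g 0.0 j [-0.47 -0.14  1.81 -0.    1.47 -2.24]
0 knob [218 122] [226 148]
1 knob [219 123] [226 149]
```

Run:
```python
from pitch import *
u=np.array([-.981,-.195,0]);v=np.array([-.195,.981,0]);O=np.array([.457,-.3115,.054])
for n in('side0','s19'):
  f=load(n);im=cv2.GaussianBlur(f['img'],(3,3),0).astype(int)
  for L in(-.09,-.07,-.035,0,.03,.055,.075,.1,.12,.135):
    s=np.arange(-.024,.025,.003);uv=np.round(proj(f,[O+u*L+v*k for k in s])).astype(int)
    print(n,L,''.join('H' if (15<(h:=cv2.cvtColor(np.uint8([[im[b,a]]]),cv2.COLOR_RGB2HSV)[0,0])[0]<26 and h[1]<150 and h[2]>150) else 'w' if h[1]<45 and h[2]>165 else 'g' if h[1]<45 else '.' for a,b in uv))
```

```text
side0 -0.09 .....HHHHH.......
side0 -0.07 ......HHHH.......
side0 -0.035 gggg.HHHHH.gg....
side0 0 wggg..HHHHHwww...
side0 0.03 wggg.HHHHH.www...
side0 0.055 ggggg.HHHHHggg...
side0 0.075 gggggwwwwwwwwww..
side0 0.1 ....wwwwwwww.....
side0 0.12 ....gwwwwwww.....
side0 0.135 .................
s19 -0.09 ......HHHH.......
s19 -0.07 ......HHHHH......
s19 -0.035 ggggg.HHHH.gg....
s19 0 wwggg.HHHHHwww...
s19 0.03 wwggg.HHHHHwww...
s19 0.055 ggwgg.HHHHHggg...
s19 0.075 wwgggwwwwwwwgg...
s19 0.1 ....wwwwwwww.....
s19 0.12 .....wwwwwww.....
s19 0.135 ....gwwwwwww.....
```

The brush lies level in both slots. Next is the knob, gripped with the fingers closing tangentially at a tool yaw of about 75°.

```bash
python3 -m pendant '[[0.55,[0,0.35,0],0],[0.55,[0.02,0.7,0],0],[0.55,[0.04,1,0],0],[0.55,[0.04,1,0],0]]' | grep -E "pos"
python3 -m pendant '[[0.55,[0,0.35,0],0],[0.55,[0.02,0.7,0],0],[0.55,[0.04,1,0],0],[0.55,[0.04,1,0],0]]' | grep -E "pos"
python3 -m pendant '[[0.55,[0,0.35,0],0.04],[0.55,[0.02,0.7,0],0.08],[0.55,[0.04,0.97,0],0.12],[0.55,[0.04,0.97,0],0.145],[0.55,[0.04,0.97,0],0.145]]' | grep -E "pos"
python3 - <<'E'
from pitch import *
go(.427,.170,.09,75)
f=manip.grab_frame("side");c=blob(f,(335,185,360,240),lambda h,S,v:v<60)
k=c.astype(float);top=k[k[:,1]<=k[:,1].min()+1].mean(0);print("knob top px",top,k.max(0),plane(f,[top+[0,1]],.13),plane(load('side0'),[top+[0,1]],.13))
f=load('top0');c=blob(f,(275,272,315,305),lambda h,S,v:v<110).astype(float);print(c.min(0),c.max(0),plane(f,[c.mean(0)],.125),plane(f,[[c[:,0].min()+2,c[:,1].min()+2]],.13))
E
```

```text
tool_pos: [0.4825, -0.0601, 0.2237]
tool_pos: [0.4551, 0.0562, 0.2244]
tool_pos: [0.429, 0.1671, 0.2248]
t 24.15 pos [0.429  0.1671 0.2248] yaw 75.1 shift [0.021 0.021 1.123] roll 0.0004 w 0.547 F [-0.1 -0.4 -0.5] g 0.0 j [ 0.21 -0.35  1.99 -0.    1.51 -1.1 ]
knob top px [221.5        123.33333333] [226. 149.] [[0.42784391 0.17293104 0.13      ]] [[0.42784391 0.17293104 0.13      ]]
[183. 180.] [192. 189.] [[0.4235806 0.168034  0.125    ]] [[0.42864902 0.17408856 0.13      ]]
```

```bash
python3 -m pendant '[[0.55,[0.021,0.037,0.3],0],[0.55,[0.021,0.037,0.65],0],[0.55,[0.021,0.037,0.7],0],[0.55,[0.021,0.037,0.7],0]]' | grep -E "pos|contact"
python3 -m pendant '[[0.55,[0,0,0.25],0],[0.55,[0,0,0.42],0],[0.55,[0,0,0.42],0],[0.1,[0,0,0.42],0],[0.1,[0,0,0.42],0],[0.1,[0,0,0.42],0],[0.1,[0,0,0.42],0]]' | grep -E "pos|contact|width|grasp"
python3 - <<'E'
from h import *
go(.427,.170,.09,75)
from plant import manip
s=manip.state();M=R.from_quat(s["tool_rot"][[1,2,3,0]]).as_matrix()
C=np.array([.537,.139]);k=s["tool_pos"][:2];d=k-C;print("r",np.hypot(*d),"ang",np.degrees(np.arctan2(d[1],d[0])))
r=.115;a0=np.arctan2(d[1],d[0]);C=k-r*np.array([np.cos(a0),np.sin(a0)]);print("C",C)
P=lambda a:C+r*np.array([np.cos(a0+a),np.sin(a0+a)])
for c in range(6):
    b=np.radians(60*c);print(c,[((M[:2,:2].T@(P(b+np.radians(i))-P(b)))/.12).round(2).tolist() for i in range(10,61,10)])
E
```

```text
tool_pos: [0.4266, 0.1716, 0.1404]
contact_force: [-0.0, -0.2, -0.3]
tool_pos: [0.4292, 0.1732, 0.0944]
contact_force: [-0.3, -1.4, 6.3]
gripper_width: 0.219
grasp_force: 58.5
t 25.3 pos [0.4292 0.1732 0.0944] yaw 75.1 shift [ 0.011 -0.03   0.036] roll 0.0005 w 0.219 F [-0.3 -1.4  6.3] g 58.5 j [ 0.22 -0.22  2.11 -0.    1.25 -1.09]
r 0.11314070457900562 ang 162.40698732980186
C [0.53877233 0.13843802]
0 [[-0.01, -0.17], [-0.04, -0.33], [-0.11, -0.48], [-0.2, -0.63], [-0.31, -0.75], [-0.44, -0.85]]
1 [[-0.15, -0.08], [-0.31, -0.13], [-0.47, -0.15], [-0.64, -0.14], [-0.8, -0.11], [-0.96, -0.04]]
2 [[-0.14, 0.09], [-0.26, 0.2], [-0.37, 0.33], [-0.44, 0.48], [-0.5, 0.64], [-0.52, 0.81]]
3 [[0.01, 0.17], [0.04, 0.33], [0.11, 0.48], [0.2, 0.63], [0.31, 0.75], [0.44, 0.85]]
4 [[0.15, 0.08], [0.31, 0.13], [0.47, 0.15], [0.64, 0.14], [0.8, 0.11], [0.96, 0.04]]
5 [[0.14, -0.09], [0.26, -0.2], [0.37, -0.33], [0.44, -0.48], [0.5, -0.64], [0.52, -0.81]]
```

```bash
python3 -m pendant '[[0.1,[-0.01,-0.17,0],0],[0.1,[-0.04,-0.33,0],0],[0.1,[-0.11,-0.48,0],0],[0.1,[-0.2,-0.63,0],0],[0.1,[-0.31,-0.75,0],0],[0.1,[-0.44,-0.85,0],0],[0.1,[-0.44,-0.85,0],0]]' | grep -E "pos|contact|width"
python3 -c "
from h import *
go(.427,.170,.09,75)"
```

```text
tool_pos: [0.4572, 0.0613, 0.0944]
contact_force: [9.9, 9.3, -0.8]
gripper_width: 0.214
t 26.0 pos [0.4572 0.0613 0.0944] yaw 74.9 shift [0.479 0.809 0.038] roll -0.0005 w 0.214 F [ 9.9  9.3 -0.8] g 60.7 j [-0.03 -0.23  2.12  0.01  1.25 -1.34]
```

```bash
cat > arc.py <<'E'
from h import *
from plant import manip
def arc(C,r=.115,cmd=None,deg=60):
    s=manip.state();M=R.from_quat(s["tool_rot"][[1,2,3,0]]).as_matrix();k=s["tool_pos"][:2] if cmd is None else np.array(cmd)
    d=k-C;a0=np.arctan2(d[1],d[0]);print("r",np.hypot(*d).round(4),"ang",np.degrees(a0).round(1))
    print([((M[:2,:2].T@(np.array(C)+r*np.array([np.cos(a),np.sin(a)])-k))/.12).round(2).tolist() for a in a0+np.radians(np.arange(10,deg+1,10))])
E
python3 -c "
from arc import *
s=manip.state();print(s['contact_force'],s['tool_pos'])
C0=np.array([.53877,.13844]);a=np.radians(162.4+60);print('cmd',C0+.115*np.array([np.cos(a),np.sin(a)]))
arc([.5397,.1414],cmd=C0+.115*np.array([np.cos(a),np.sin(a)]))"
```

```text
[ 9.8671518   9.30944588 -0.80544505] [0.45720988 0.06130381 0.09443948]
cmd [0.45384764 0.06089523]
r 0.1177 ang -136.8
[[-0.16, -0.06], [-0.32, -0.1], [-0.49, -0.12], [-0.65, -0.11], [-0.82, -0.08], [-0.97, -0.01]]
```

```bash
python3 -m pendant '[[0.1,[-0.16,-0.06,0],0],[0.1,[-0.32,-0.1,0],0],[0.1,[-0.49,-0.12,0],0],[0.1,[-0.65,-0.11,0],0],[0.1,[-0.82,-0.08,0],0],[0.1,[-0.97,-0.01,0],0],[0.1,[-0.97,-0.01,0],0]]' | grep -E "pos|contact|width"
python3 -c "
from arc import *
arc([.5397,.1414]);arc([.538,.14])"
```

```text
tool_pos: [0.5677, 0.0304, 0.0944]
contact_force: [0.3, 2.1, 6.6]
gripper_width: 0.221
r 0.1145 ang -75.8
[[-0.14, 0.09], [-0.26, 0.21], [-0.36, 0.34], [-0.43, 0.49], [-0.48, 0.65], [-0.49, 0.82]]
r 0.1136 ang -74.8
[[-0.14, 0.09], [-0.26, 0.2], [-0.36, 0.34], [-0.43, 0.49], [-0.47, 0.65], [-0.48, 0.82]]
```

```bash
python3 -m pendant '[[0.1,[-0.14,0.09,0],0],[0.1,[-0.26,0.2,0],0],[0.1,[-0.36,0.34,0],0],[0.1,[-0.43,0.49,0],0],[0.1,[-0.48,0.65,0],0],[0.1,[-0.49,0.82,0],0],[0.1,[-0.49,0.82,0],0]]' | grep -E "pos|contact|width"
python3 -c "
from arc import *
arc([.5397,.1414])
p=np.array([[.4292,.1732],[.4572,.0613],[.5677,.0304],manip.state()['tool_pos'][:2]])
from scipy.optimize import least_squares
print(least_squares(lambda q:np.hypot(*(p-q).T)-.115,[.539,.14]).x)"
```

```text
tool_pos: [0.6504, 0.1112, 0.0945]
contact_force: [6.4, -1.3, 3.1]
gripper_width: 0.219
r 0.1147 ang -15.3
[[0.01, 0.17], [0.05, 0.33], [0.12, 0.48], [0.22, 0.62], [0.33, 0.74], [0.47, 0.83]]
[0.53957602 0.14175511]
```

```bash
python3 -m pendant '[[0.1,[0.01,0.17,0],0],[0.1,[0.05,0.33,0],0],[0.1,[0.12,0.48,0],0],[0.1,[0.22,0.62,0],0],[0.1,[0.33,0.74,0],0],[0.1,[0.47,0.83,0],0],[0.1,[0.47,0.83,0],0]]' | grep -E "pos|contact|width"
python3 -c "
from arc import *
arc([.5396,.1415])"
```

```text
tool_pos: [0.6191, 0.2248, 0.0945]
contact_force: [6.5, 9.1, 1.5]
gripper_width: 0.217
r 0.1152 ang 46.3
[[0.15, 0.07], [0.32, 0.11], [0.48, 0.12], [0.65, 0.1], [0.81, 0.05], [0.96, -0.02]]
```

```bash
python3 -m pendant '[[0.1,[0.15,0.07,0],0],[0.1,[0.32,0.11,0],0],[0.1,[0.48,0.12,0],0],[0.1,[0.65,0.1,0],0],[0.1,[0.81,0.05,0],0],[0.1,[0.96,-0.02,0],0],[0.1,[0.96,-0.02,0],0]]' | grep -E "pos|contact|width"
python3 -c "
from arc import *
C=np.array([.5396,.1415]);arc(C)
d=np.array([.4292,.1732])-C;print('start ang',np.degrees(np.arctan2(d[1],d[0])))
b=plane(load('side0'),np.array([[369,210]])*.64,.086)[0,:2]-C;print('blade',np.degrees(np.arctan2(b[1],b[0])))"
```

```text
tool_pos: [0.5042, 0.2509, 0.0944]
contact_force: [-4.1, 9.0, 6.7]
gripper_width: 0.21
r 0.115 ang 107.9
[[0.13, -0.1], [0.24, -0.23], [0.33, -0.37], [0.4, -0.52], [0.43, -0.69], [0.44, -0.85]]
start ang 163.9792329903593
blade 163.15771221384307
```

```bash
python3 -m pendant '[[0.1,[0.13,-0.1,0],0],[0.1,[0.24,-0.23,0],0],[0.1,[0.33,-0.37,0],0],[0.1,[0.4,-0.52,0],0],[0.1,[0.43,-0.69,0],0],[0.1,[0.44,-0.785,0],0],[0.1,[0.44,-0.785,0],0],[0.1,[0.44,-0.785,0],0]]' | grep -E "pos|contact|width"
python3 -c "
from arc import *
C=np.array([.5396,.1415]);arc(C);go(.4292,.1732,.0944)"
```

```text
tool_pos: [0.4291, 0.1712, 0.0943]
contact_force: [-11.3, 1.8, 17.0]
gripper_width: 0.213
r 0.1144 ang 165.0
[[-0.01, -0.17], [-0.05, -0.33], [-0.12, -0.48], [-0.22, -0.62], [-0.34, -0.73], [-0.47, -0.83]]
t 29.6 pos [0.4291 0.1712 0.0943] yaw 75.1 shift [ 0.004  0.016 -0.001] roll 0 w 0.213 F [-11.3   1.8  17. ] g 63.4 j [ 0.22 -0.22  2.11  0.    1.26 -1.09]
```

```bash
python3 -m pendant '[[0.1,[0,0.015,0],0],[0.1,[0,0.015,0],0],[0.25,[0,0.015,0],0],[0.4,[0,0.015,0],0],[0.55,[0,0.015,0],0],[0.55,[0,0.015,0],0],[0.55,[0,0.015,-0.3],0],[0.55,[0,0.015,-0.7],0],[0.55,[0,0.015,-1],0],[0.55,[0,0.015,-1],0]]' | grep -E "pos|contact|width"
python3 -m pendant '[[0.55,[1,0,-0.3],0],[0.55,[1,0,-0.4],0],[0.55,[1,0,-0.4],0],[0.55,[1,0,-0.4],0]]' | grep -E "pos|contact"
python3 - <<'E'
from pitch import *
f=manip.grab_frame("side");t=manip.grab_frame("top");pickle.dump(t,open("pics/tend.pkl","wb"))
for n,q in (('0',load('side0')),('1',f)):
    c=blob(q,(335,185,360,240),lambda h,S,v:v<60); print(n,"knob",c.min(0),c.max(0),cv2.minAreaRect(c.astype(np.int32)))
for n,q in (('0',load('top0')),('1',t)):
    c=blob(q,(275,272,315,305),lambda h,S,v:v<110); print(n,"knob",c.min(0),c.max(0),c.mean(0))
    c=blob(q,(433,212,484,264),lambda h,S,v:(S<70)&(v>70));print("pot",cv2.fitEllipse(c.astype(np.int32)))
a=load('side0')['img'].astype(int);b=f['img'].astype(int);print([abs(a-b)[y0:y1,x0:x1].max(2).mean().round(1) for x0,y0,x1,y1 in((340,150,378,198),(280,208,312,252),(310,188,348,232))],"tumbler jar pot diff")
E
```

```text
tool_pos: [0.434, 0.1726, 0.2183]
contact_force: [-0.3, 1.2, 0.5]
gripper_width: 0.549
tool_pos: [0.3135, 0.2038, 0.2609]
contact_force: [-0.3, 0.4, 0.1]
0 knob [218 122] [226 148] ((222.25743103027344, 135.07424926757812), (26.26898193359375, 6.666749477386475), 84.2894058227539)
1 knob [219 123] [226 149] ((222.37242126464844, 135.96897888183594), (26.242372512817383, 6.560593128204346), 85.2363510131836)
0 knob [183 180] [192 189] [187.375 184.125]
pot ((292.65545654296875, 151.23361206054688), (26.258039474487305, 26.920312881469727), 44.59236145019531)
1 knob [183 180] [192 188] [187.81818182 184.31818182]
pot ((292.6894226074219, 151.2180633544922), (26.262248992919922, 26.851457595825195), 36.93617630004883)
[np.float64(2.3), np.float64(2.4), np.float64(2.3)] tumbler jar pot diff
```

```bash
python3 -c "
from plant import manip
print(manip.job_done())"
```

```text
the job is handed in; nothing more can be done
None
```

I handed the job in: the brush was dipped, pressed on the cake and laid level across both saddles about 8 mm forward of its start; the plate was turned one full turn so the knob lines up with the blade; pot, tumbler and jar show no movement in the side view; no verdict came back.

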